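Fill up the row of culture flasks under the growth light

ROBOT

A 6-joint arm with a two-finger parallel gripper is mounted at the origin on the work surface. World frame = base frame: x ahead of the robot, y to its left, z up, the work surface at z = 0. Lengths are in m, angles in rad, forces in N, time in s.
With the tool pointing down it reaches from about 0.3 to 0.825 m from the base axis. Payload 5.4 kg.
Tool frame: the origin (TCP) lies between the finger pads, 19 mm behind the fingertips; this is the grasp point; z points along the fingers, y is the line along which they close (so a half turn about z gives the same grasp; the last joint's range is limited). The gripper opens to 92 mm and grips with 3 to 60 N. Pads are 20 mm wide; open, the fingers measure 128 mm over their backs; the gripper's body (75 mm by 189 mm) begins 69 mm behind the grasp point.
Start: joints at [-1.521, 0.158, 1.597, -0, 1.386, -0.21], TCP at [0.148, -0.556, 0.233] pointing down, gripper open.
Joint ranges: [-2.91, 2.91], [-0.94, 2.29], [0.18, 2.7], [-1.29, 4.43], [0.17, 2.64], [-3, 3]. Speed limits (rad/s): [2.57, 2.57, 3.14, 3.14, 3.14, 3.14].

INTERFACE

Orientations are given as a rotation vector (axis times angle).
In Python, from workcell import robot gives the robot as it stands. Calls block until the motion is done:
- robot.move_pose(position, orientation): joint-space move of the TCP to a pose.
- robot.servo_line(position, attitude=None, feed=0.15, contact_N=None): straight line of the TCP; attitude=None keeps the orientation; feed is the mean speed in m/s. With contact_N (N) it stops when the force on the tool has changed by that much, and returns True; else False.
- robot.move_j(angles): joint-space move.
- robot.ungrasp() and robot.grasp(force=None): open the fingers fully, or close them until they stop; force is the grip in N (None keeps the last).
- robot.pause(seconds).
- robot.inverse_kinematics(position, orientation): joint angles nearest the present ones, or None.
- robot.state(): the state.
- robot.get_image(name): name is "scene" or "top" or "wrist"; returns the picture (384x512x3 uint8, blue, green, red); there is no depth.
- robot.get_calibration(name): a dict with "fx", "fy", "cx", "cy" (pixels), "position" and "rotation" of the camera in the world. Camera axes: x right, y down, z forward; pixel columns grow to the right and rows downward; lengths in m; the calibration is good to about 2 mm. The wrist camera is an equidistant fisheye: a pixel r from the principal point sees the ray r / f radians off the axis. A picture is of the moment at which its call begins: read the wrist's pose just before it. get_calibration takes no time and is no camera call; for the wrist camera it gives the pose at the moment of the call.
A pose or a line that the arm cannot do raises robot.Unreachable and nothing moves.
- robot.hand_in(): hands the job in; it is judged then, once.
Trained networks look in the newest picture that a camera, given by its name, has taken for a name from the list of things; names that differ only in an ending like _2 or _b are one class to them, and where a whole thing is asked for, a point or a joint stands for the part that bears it (a point fixed in the world has none). Each returns a list of dicts, best first, with "confidence" (0 to 1); they miss things now and then, are a little off and sometimes report something else, mostly with a low value. They report only what shows in the picture. A call takes as long as a camera call.
- robot.spot_in(target, camera): "box" ([left, top, width, height] in pixels, round what is visible of it).
- robot.trace(target, camera): "mask" (384x512 bool, what is visible of it) and "box" ([left, top, width, height] in pixels, round what is visible of it).
The state is a dict: "time_s": time; "joint_positions": joint angles; "dq": joint speeds; "joint_efforts": joint torques, N m; "tool_pos": TCP position; "ee_rot": TCP orientation; "ft_force": force on the tool from outside, world axes, zero at the start; "moment": the same for the moment, N m; "grip_width": finger opening in m; "grasp_force": force on a finger pad.
Only numpy, scipy, OpenCV 4.12 (cv2) and the standard library are available. Lean on these libraries where they do the work, as an engineer would, in place of code of your own. Each camera call takes 0.05 s, during which the arm holds its last target. There are 200 camera calls.

TASK

Two culture flasks with blue caps stand on the bench. Put them on the two empty orange places of the low growth rack, one on each (either way round), set down gently, centred and upright, so that the four flasks make one neat side-by-side row under the light bar. Leave the two flasks already in the row and the other things on the bench where they stand.

Things in the scene. Friction and masses are not known exactly. Their poses are not given: they have to be found in the camera images.
- rack: low fixed growth rack: white board 150 mm deep (x) and 420 mm wide (y), top 40 mm above the bench, open towards the robot. Origin: at bench height under the middle of the row of four places; x away from the robot, y along the row. Board from x = -50 to +100 mm. Places at x = 0, y = -127.5, -42.5, +42.5, +127.5 mm; which two are empty varies. A lip 20 mm high stands on the board at x = +85.
- light_bar (a point): middle of the lower front edge of the rack's aluminium light bar, a deep box: 3 mm behind the row's centre line, 195 mm above the bench. The bar is 420 mm wide, 91 mm deep, 71 mm high; 18 mm posts at both ends (y = -195, +195 of the rack, x = +85) carry it. A tool pointing straight down does not fit over the row: lean its back towards the robot.
- place_a: empty place in the row: orange disc 72 mm across with a yellow middle, printed flat on the board. Origin: its centre, on the board's top face.
- place_b: the other empty place in the row, the same. Origin: its centre, on the board's top face.
- flask_a: culture flask: clear conical body, green plantlets inside, blue screw cap; 116 mm tall, 0.1 to 0.2 kg. Base 66 mm across, narrowing from 8 mm height to a 34 mm neck at 72 mm; the cap, where to grip, is a cylinder 40 mm across from 84 to 116 mm height. Origin: centre of the underside, z up. Stands on the bench, to be moved to the rack.
- flask_b: culture flask: clear conical body, green plantlets inside, blue screw cap; 116 mm tall, 0.1 to 0.2 kg. Base 66 mm across, narrowing from 8 mm height to a 34 mm neck at 72 mm; the cap, where to grip, is a cylinder 40 mm across from 84 to 116 mm height. Origin: centre of the underside, z up. Stands on the bench, to be moved to the rack.
- row_flask_a: culture flask: clear conical body, green plantlets inside, blue screw cap; 116 mm tall, 0.1 to 0.2 kg. Base 66 mm across, narrowing from 8 mm height to a 34 mm neck at 72 mm; the cap, where to grip, is a cylinder 40 mm across from 84 to 116 mm height. Origin: centre of the underside, z up. Already stands in the row on the rack; stays there.
- row_flask_b: culture flask: clear conical body, green plantlets inside, blue screw cap; 116 mm tall, 0.1 to 0.2 kg. Base 66 mm across, narrowing from 8 mm height to a 34 mm neck at 72 mm; the cap, where to grip, is a cylinder 40 mm across from 84 to 116 mm height. Origin: centre of the underside, z up. Already stands in the row on the rack; stays there.
- jar: bystander: cylindrical jar with black lid and red dot, 64 mm across, 70 mm tall, stands on the bench between the robot and the rack. Origin: centre of the underside.
- spray_bottle: bystander: white spray bottle with red head, 68 mm across, 180 mm tall, on the bench to the robot's left (+y). Origin: centre of the underside.
- forceps: bystander: steel forceps 160 mm long lying on a white tile (6 mm thick) on the bench to the robot's right (-y). Origin: middle of its underside, x along it.
- steriliser: fixed bystander: steel bead steriliser box 142 x 152 mm, 134 mm tall with a thin rod standing out to 203 mm, on the bench to the robot's right. Origin: centre of the underside.

How it is judged:
By the outcome, as a careful person would: the job done as asked, in the order asked, and still so for the second after the job is handed in, with the robot touching nothing.
It also fails if it takes over 50 s, if anything falls off the work surface, if the arm or the gripper's body presses on something with over 40 N, if the wrist force passes 120 N, or if a joint passes its speed limit or range.

## Working session

There is one attempt and no reset: what is moved stays moved. The work goes in short steps, each a Python script; the robot and the scene stay as the last script left them, time stands still between calls to the robot, and variables do not carry over. Pictures are saved under pics/ and viewed, at most 10 in all, crops included, and the job is handed in when it is done.

```bash
mkdir -p pics; ls
python3 - <<'E'
from workcell import robot
import cv2,numpy as np
for c in ("scene","top"):
    im=robot.get_image(c); cv2.imwrite(f"pics/{c}0.png",im)
    k=robot.get_calibration(c); print(c,{a:np.round(b,4).tolist() for a,b in k.items()})
    for t in ("flask_a","place_a","jar","spray_bottle","steriliser","forceps","rack","light_bar"):
        print(t,[(np.round(d["box"]).tolist(),round(d["confidence"],2)) for d in robot.spot_in(t,c)])
print(robot.state()["time_s"])
E
```

```text
pics
scene {'fx': 433.7496, 'fy': 433.7496, 'cx': 257.6717, 'cy': 196.5221, 'position': [0.8732, -0.3183, 1.3986], 'rotation': [-2.5444, -1.217, 0.2288]}
flask_a [([158.0, 233.0, 26.0, 27.0], 0.96), ([314.0, 116.0, 22.0, 29.0], 0.84), ([223.0, 172.0, 143.0, 130.0], 0.23)]
place_a []
jar [([228.0, 172.0, 16.0, 27.0], 0.68)]
spray_bottle [([373.0, 147.0, 29.0, 34.0], 0.71)]
steriliser []
forceps [([158.0, 308.0, 52.0, 16.0], 0.57)]
rack [([224.0, 176.0, 143.0, 127.0], 0.62)]
light_bar [([224.0, 173.0, 142.0, 129.0], 0.56)]
top {'fx': 425.9289, 'fy': 425.9289, 'cx': 248.9524, 'cy': 192.5792, 'position': [0.1956, -0.0719, 1.6722], 'rotation': [-2.1778, 2.0246, -0.2277]}
flask_a [([184.0, 130.0, 124.0, 62.0], 0.71), ([144.0, 208.0, 18.0, 20.0], 0.67), ([308.0, 222.0, 23.0, 18.0], 0.66)]
place_a [([249.0, 168.0, 17.0, 18.0], 0.52), ([267.0, 168.0, 21.0, 15.0], 0.49)]
jar [([241.0, 224.0, 13.0, 15.0], 0.62), ([271.0, 168.0, 16.0, 19.0], 0.49)]
spray_bottle [([126.0, 144.0, 28.0, 24.0], 0.67), ([226.0, 160.0, 18.0, 23.0], 0.3)]
steriliser [([350.0, 205.0, 53.0, 48.0], 0.75)]
forceps [([329.0, 174.0, 35.0, 23.0], 0.52), ([248.0, 167.0, 20.0, 16.0], 0.37)]
rack [([186.0, 129.0, 123.0, 64.0], 0.73)]
light_bar [([185.0, 131.0, 123.0, 59.0], 0.89), ([247.0, 167.0, 21.0, 17.0], 0.31), ([240.0, 231.0, 17.0, 9.0], 0.21)]
0.9
```

Run:
```python
import cv2
a=cv2.imread("pics/scene0.png")[90:340,110:430]; b=cv2.imread("pics/top0.png")[110:270,110:420]
cv2.imwrite("pics/s1.png",cv2.resize(a,None,fx=2.4,fy=2.4,interpolation=cv2.INTER_CUBIC))
cv2.imwrite("pics/t1.png",cv2.resize(b,None,fx=2.5,fy=2.5,interpolation=cv2.INTER_CUBIC))
```

```text
(no output)
```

View pics/s1.png

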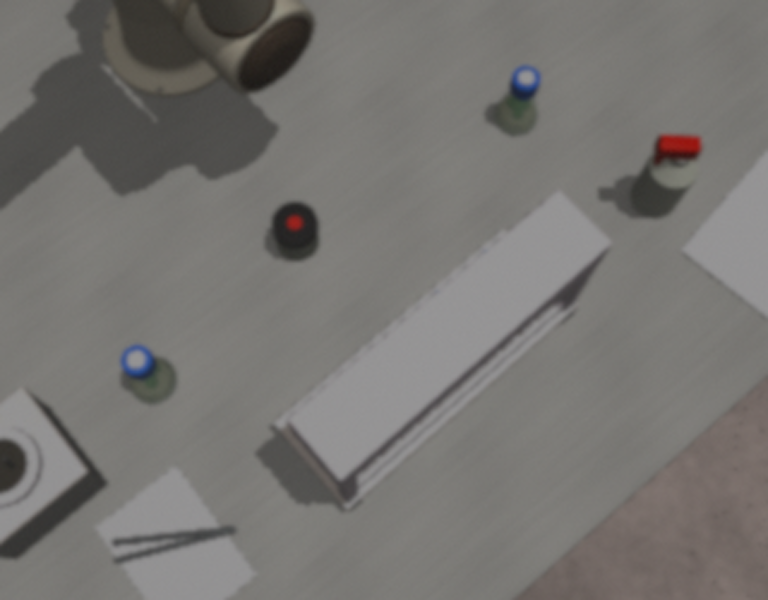

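View pics/t1.png

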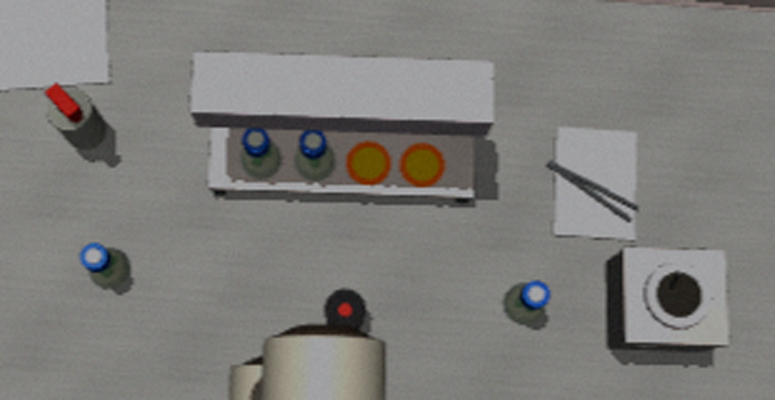

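The top view shows the row flasks at the left (+y) places and the two empty discs at about (257,175) and (279,176). The loose flasks' caps are at about (148,213) and (324,228). The scene view shows the same flasks at crop (525,90) and (145,370). Next I'll measure them.

```bash
cat > h.py <<'E'
from workcell import robot
import cv2,numpy as np
from scipy.spatial.transform import Rotation as R
def ray(k,u,v):
    x=np.array([(u-k["cx"])/k["fx"],(v-k["cy"])/k["fy"]])
    return R.from_rotvec(k["rotation"]).as_matrix()@np.array([x[0],x[1],1.])
def on_z(k,uv,z):
    d=ray(k,*uv); p=np.array(k["position"]); return p+d*(z-p[2])/d[2]
def proj(k,P):
    c=R.from_rotvec(k["rotation"]).inv().apply(np.atleast_2d(P)-k["position"])
    return c[:,:2]/c[:,2:]*[k["fx"],k["fy"]]+[k["cx"],k["cy"]]
def blobs(m,amin):
    n,_,st,ce=cv2.connectedComponentsWithStats(m.astype(np.uint8)); return [(ce[i],st[i].tolist()) for i in range(1,n) if st[i,4]>=amin]
E
cat h.py >/dev/null
python3 - <<'E'
from h import *
for c in ("top","scene"):
    im=cv2.imread(f"pics/{c}0.png"); k=robot.get_calibration(c); h=cv2.cvtColor(im,cv2.COLOR_BGR2HSV)
    blue=(h[...,0]>100)&(h[...,0]<130)&(h[...,1]>100)
    for ce,st in blobs(blue,20):
        # fill the hull (white cap middle)
        print(c,"blue",ce.round(1),st,"z.10:",on_z(k,ce,.10).round(4),"z.14:",on_z(k,ce,.14).round(4))
    if c=="top":
        org=(h[...,0]>5)&(h[...,0]<30)&(h[...,1]>150)
        for ce,st in blobs(org,60): print("disc",ce.round(2),st,on_z(k,ce,.04).round(4))
    for z,t in ((.07,"jar"),(.18,"spray"),(0.116,"x")):
        pass
k=robot.get_calibration("top")
print("jar",on_z(k,(247.7,233.6),.07).round(3),"ster top corners",[on_z(k,(u/2.5+110,v/2.5+110),.134).round(3)[:2] for u,v in((625,252),(728,250),(728,344),(630,344))])
kw=robot.get_calibration("wrist");print({a:np.round(b,4).tolist() for a,b in kw.items()})
print(R.from_rotvec(robot.state()["ee_rot"]).as_matrix().round(3).tolist(),robot.state()["tool_pos"])
E
```

```text
top blue [212.1 166.7] [207, 161, 11, 12, 72] z.10: [0.6386 0.097  0.1   ] z.14: [0.6274 0.0927 0.14  ]
top blue [234.7 167.7] [230, 162, 11, 12, 71] z.10: [0.6413 0.0104 0.1   ] z.14: [0.63   0.0083 0.14  ]
top blue [148. 213.] [142, 207, 12, 12, 75] z.10: [0.4419 0.3198 0.1   ] z.14: [0.4356 0.3098 0.14  ]
top blue [323.4 227.8] [318, 222, 12, 12, 73] z.10: [ 0.4342 -0.3369  0.1   ] z.14: [ 0.4281 -0.3302  0.14  ]
disc [42.38 55.87] [0, 0, 104, 121, 6626] [1.0876 0.8629 0.04  ]
disc [256.95 174.95] [249, 167, 17, 17, 243] [ 0.6349 -0.0768  0.04  ]
disc [278.46 175.57] [270, 167, 18, 18, 251] [ 0.6386 -0.162   0.04  ]
disc [ 45.4  272.13] [8, 253, 72, 37, 1118] [0.199  0.6915 0.04  ]
scene blue [328.2 125.1] [324, 118, 11, 13, 68] z.10: [0.4438 0.3164 0.1   ] z.14: [0.4571 0.2969 0.14  ]
scene blue [167.6 240.9] [161, 234, 13, 13, 79] z.10: [ 0.4335 -0.3375  0.1   ] z.14: [ 0.4471 -0.3369  0.14  ]
jar [ 0.396 -0.058  0.07 ] ster top corners [array([ 0.502, -0.463]), array([ 0.516, -0.614]), array([ 0.378, -0.613]), array([ 0.367, -0.472])]
{'fx': 297.3186, 'fy': 297.3186, 'cx': 256.2385, 'cy': 192.8044, 'position': [0.2266, -0.5349, 0.3846], 'rotation': [2.297, -1.766, -0.2609]}
[[0.966, 0.257, -0.0], [0.257, -0.966, -0.0], [-0.0, 0.0, -1.0]] [ 0.1476851  -0.55569515  0.2333205 ]
```

```bash
cat >> h.py <<'E'
def att(th,psi):
    th,psi=np.radians([th,psi]); z=np.array([np.sin(th)*np.cos(psi),np.sin(th)*np.sin(psi),-np.cos(th)])
    y=np.array([np.sin(psi),-np.cos(psi),0]); return R.from_matrix(np.c_[np.cross(y,z),y,z]).as_rotvec(),z
BACK=.010
def tcp(base,th,psi,h=.100):   # TCP pose gripping a flask whose underside centre is base
    r,z=att(th,psi); return np.array(base)+[0,0,h]-BACK*z, r
E
python3 - <<'E'
from h import *
A=[.4428,.318,0];B=[.4338,-.3372,0];D1=[.6349,-.0768,.04];D2=[.6386,-.162,.04]
for th in (50,55,60,65):
  for n,b,ps in (("A",A,(0,15,30,45)),("B",B,(-45,-30,-15,0)),("D1",D1,(0,12,17,22,27)),("D2",D2,(0,12,17,22,27))):
    for p in ps:
        t,r=tcp(b,th,p); o=[]
        _,z=att(th,p)
        for pos in (t,t-.1*z if n in"AB" else t+[-.12,0,.02],t+[0,0,.08] if n in "AB" else t+[0,0,.015]):
            q=robot.inverse_kinematics(pos,r); o.append(None if q is None else np.round(q,2).tolist())
        print(th,n,p,o[0],[x is not None for x in o])
E
```

```text
50 A 0 None [False, False, False]
50 A 15 None [False, True, True]
50 A 30 [0.3, -0.21, 2.49, 1.56, 0.17, -0.13] [True, True, True]
50 A 45 [0.1, -0.2, 2.48, 1.37, 0.52, -0.25] [True, True, True]
50 B -45 None [False, True, True]
50 B -30 [-1.16, -0.19, 2.47, 1.39, 0.48, -0.24] [True, True, True]
50 B -15 [-1.3, -0.1, 2.39, 1.25, 0.77, -0.39] [True, True, True]
50 B 0 [-1.36, 0.04, 2.26, 1.11, 0.99, -0.52] [True, True, True]
50 D1 0 [-0.49, -0.02, 2.22, 1.23, 0.4, 0.03] [True, True, True]
50 D1 12 [-0.6, 0.02, 2.17, 1.21, 0.63, -0.15] [True, True, True]
50 D1 17 [-0.63, 0.05, 2.14, 1.18, 0.72, -0.2] [True, True, True]
50 D1 22 [-0.66, 0.09, 2.1, 1.15, 0.81, -0.25] [True, True, True]
50 D1 27 [-0.68, 0.13, 2.06, 1.11, 0.89, -0.3] [True, True, True]
50 D2 0 [-0.67, 0.05, 2.14, 1.23, 0.53, -0.07] [True, True, True]
50 D2 12 [-0.75, 0.12, 2.07, 1.17, 0.75, -0.21] [True, True, True]
50 D2 17 [-0.77, 0.15, 2.03, 1.13, 0.84, -0.26] [True, True, True]
50 D2 22 [-0.79, 0.19, 1.99, 1.1, 0.92, -0.3] [True, True, True]
50 D2 27 [-0.81, 0.23, 1.94, 1.06, 1.0, -0.34] [True, True, True]
55 A 0 None
[... 2818 characters left out ...]
3, 1.36, 1.18, -0.87] [True, True, True]
65 D1 0 [-0.56, 0.05, 2.34, 2.09, 0.58, -0.85] [True, True, True]
65 D1 12 [-0.68, 0.1, 2.28, 1.74, 0.8, -0.72] [True, True, True]
65 D1 17 [-0.72, 0.14, 2.24, 1.64, 0.88, -0.7] [True, True, True]
65 D1 22 [-0.75, 0.18, 2.19, 1.54, 0.97, -0.69] [True, True, True]
65 D1 27 [-0.77, 0.22, 2.14, 1.46, 1.04, -0.69] [True, True, True]
65 D2 0 [-0.74, 0.12, 2.26, 1.87, 0.7, -0.76] [True, True, True]
65 D2 12 [-0.84, 0.2, 2.17, 1.61, 0.9, -0.69] [True, True, True]
65 D2 17 [-0.86, 0.24, 2.12, 1.52, 0.98, -0.68] [True, True, True]
65 D2 22 [-0.88, 0.28, 2.06, 1.44, 1.06, -0.67] [True, True, True]
65 D2 27 [-0.9, 0.33, 2.0, 1.37, 1.13, -0.67] [True, True, True]
```

```bash
sed -i 's/^BACK=.*/BACK=.012/' h.py
cat >> h.py <<'E'
def wray(k,uv):   # fisheye
    d=(np.array(uv)-[k["cx"],k["cy"]])/[k["fx"],k["fy"]]; r=np.hypot(*d)+1e-12
    return R.from_rotvec(k["rotation"]).apply([*(np.sin(r)*d/r),np.cos(r)])
def w_on_z(k,uv,z):
    d=wray(k,uv); p=np.array(k["position"]); return p+d*(z-p[2])/d[2]
def wproj(k,P):
    c=R.from_rotvec(k["rotation"]).inv().apply(np.atleast_2d(P)-k["position"]); s=np.hypot(c[:,0],c[:,1])
    a=np.arctan2(s,c[:,2])/s; return c[:,:2]*a[:,None]*[k["fx"],k["fy"]]+[k["cx"],k["cy"]]
def wlook(name):
    k=robot.get_calibration("wrist"); im=robot.get_image("wrist"); cv2.imwrite(f"pics/{name}.png",im)
    import json; json.dump({a:np.array(b).tolist() for a,b in k.items()},open(f"pics/{name}.json","w")); return im,k
E
python3 - <<'E'
from h import *
robot.move_pose([.45,-.10,.30],att(35,0)[0]); robot.pause(.2)
im,k=wlook("v1"); h=cv2.cvtColor(im,cv2.COLOR_BGR2HSV)
for ce,st in blobs((h[...,0]>100)&(h[...,0]<130)&(h[...,1]>100),20): print("blue",ce.round(1),st,w_on_z(k,ce,.14).round(4))
for ce,st in blobs((h[...,0]>5)&(h[...,0]<30)&(h[...,1]>150),60): print("disc",ce.round(1),st,w_on_z(k,ce,.04).round(4))
print(robot.state()["time_s"],robot.state()["tool_pos"])
E
```

```text
blue [175.5 130.3] [158, 111, 33, 36, 681] [0.6253 0.0052 0.14  ]
blue [118.4 135. ] [101, 117, 33, 34, 638] [0.6226 0.089  0.14  ]
blue [  6.4 258.2] [0, 246, 15, 25, 318] [0.439 0.262 0.14 ]
blue [427.7 266. ] [413, 261, 30, 11, 165] [ 0.4432 -0.3131  0.14  ]
disc [30.8 54.4] [0, 25, 49, 52, 149] [0.9629 0.5042 0.04  ]
disc [294.9 156. ] [273, 137, 44, 40, 1365] [ 0.6337 -0.1631  0.04  ]
disc [242.1 157.7] [220, 138, 45, 40, 1415] [ 0.6305 -0.0783  0.04  ]
disc [ 98.8 307.1] [90, 285, 23, 46, 522] [0.3842 0.1445 0.04  ]
disc [413.3 307.2] [400, 285, 24, 46, 491] [ 0.3838 -0.3453  0.04  ]
disc [371.1 350.9] [238, 326, 244, 41, 1710] [ 0.324  -0.2714  0.04  ]
3.1333 [ 0.45000054 -0.10038685  0.29996224]
```

View pics/v1.png

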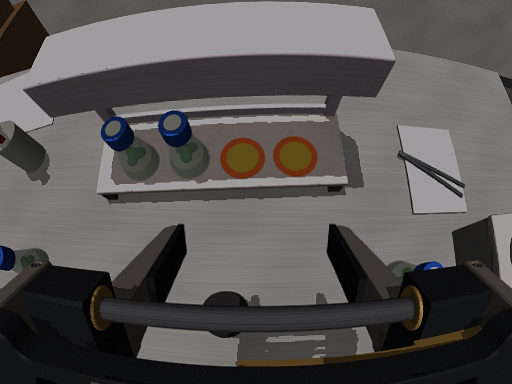

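The wrist view shows the two row flasks at left, the empty discs at (242,158) and (295,156), and the loose flasks at the image edges. Wrist and top estimates of the discs agree to about 4 mm. Next is the pregrasp at flask B.

Run:
```python
from h import *
t,r=tcp([.4338,-.3372,0],58,-20)
robot.move_pose(t+[0,0,.09],r); robot.pause(.2)
im,k=wlook("b1"); h=cv2.cvtColor(im,cv2.COLOR_BGR2HSV)
for ce,st in blobs((h[...,0]>100)&(h[...,0]<130)&(h[...,1]>100),40): print("blue",ce.round(1),st,w_on_z(k,ce,.10).round(4))
B=[.4338,-.3372]
a=np.linspace(0,2*np.pi,40)
ov=im.copy()
for z in (.116,.084):
    for p in wproj(k,np.c_[B[0]+.02*np.cos(a),B[1]+.02*np.sin(a),0*a+z]): cv2.circle(ov,tuple(int(v) for v in p),1,(0,0,255),-1)
cv2.imwrite("pics/b1o.png",ov)
print(robot.state()["time_s"],robot.state()["joint_positions"])
```

```text
blue [258.4 289.8] [235, 274, 48, 33, 697] [ 0.4404 -0.3415  0.1   ]
blue [ 89.  310.9] [86, 299, 7, 27, 40] [ 0.4634 -0.1822  0.1   ]
4.3917 [-1.33288064 -0.38993945  2.47529196  1.25657606  0.83813183 -0.22240423]
```

View pics/b1o.png

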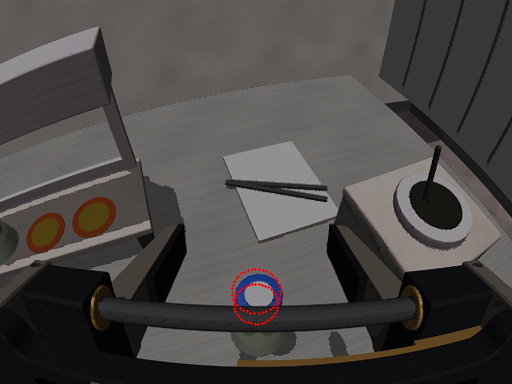

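The cap sits at (259,296), about 5 px (roughly 4 mm) below the prediction. That is the same shift as for the discs, so it is a wrist-camera bias and pick-to-place differences stay consistent. I'll grasp now.

```bash
cat >> h.py <<'E'
def pick(base,psi,th=58):
    t,r=tcp(base,th,psi)
    print("touched",robot.servo_line(t,feed=.1,contact_N=6)); robot.grasp(25)
    s=robot.state(); print("grip",s["grip_width"],s["grasp_force"],s["tool_pos"]-t)
    robot.servo_line(t+[0,0,.09],feed=.12)
    s=robot.state(); print("lift",s["grip_width"],s["ft_force"],s["time_s"])
E
python3 - <<'E'
from h import *
pick([.4333,-.3372,0],-20)
psi=22.6
t,r=tcp([.634,-.0772,.04],58,psi)
robot.move_pose(t+[-.13,0,.04],r); robot.pause(.2)
im,k=wlook("d1"); print(robot.state()["grip_width"],robot.state()["time_s"])
E
```

```text
touched False
grip 0.03936060694661008 24.976837635040283 [-4.00253999e-05 -7.87301110e-05 -2.73454321e-05]
lift 0.03939457239838246 [ 0.0611989  -0.69208842 -0.37310971] 7.175
0.039210813441422236 8.45
```

View pics/d1.png

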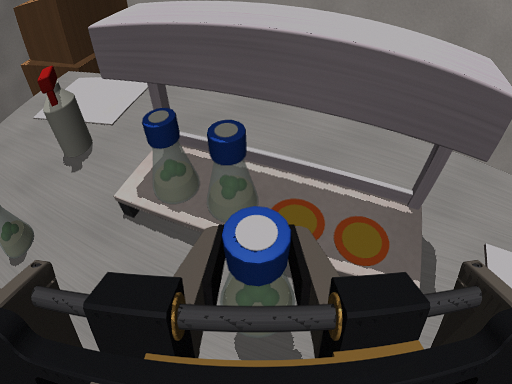

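Flask B is held, cap at (256,235), with the discs visible at (297,220) and (361,240). I'll check the held cap against the disc in this one picture.

Run:
```python
from h import *
import json
k=json.load(open("pics/d1.json"));im=cv2.imread("pics/d1.png");h=cv2.cvtColor(im,cv2.COLOR_BGR2HSV)
m=(h[...,1]<60)&(h[...,2]>130)
for ce,st in blobs(m[210:255,230:282],200): c=ce+[230,210];print("white",c.round(1),st,w_on_z(k,c,.196).round(4),"expect .504 -.0772")
for ce,st in blobs((h[...,0]>5)&(h[...,0]<30)&(h[...,1]>150),300): print("disc",ce.round(1),st,w_on_z(k,ce,.04).round(4))
# fit visible right disc outline
from scipy.optimize import least_squares
a=np.linspace(0,2*np.pi,60)
def gap(D):
    p=wproj(k,np.c_[D[0]+.036*np.cos(a),D[1]+.036*np.sin(a),0*a+.04]); return p
m=((h[...,0]>5)&(h[...,0]<30)&(h[...,1]>150)).astype(np.uint8)
for D in ((.6376,-.1624),(.634,-.0772)):
    best=max(((((lambda q:(2*np.sum(q&m)-np.sum(q)))(cv2.fillPoly(np.zeros_like(m),[np.round(gap((D[0]+dx,D[1]+dy))).astype(np.int32)],1).astype(np.int32))),dx,dy) for dx in np.arange(-.01,.0101,.001) for dy in np.arange(-.006,.0061,.001)))
    print(D,"best shift",best)
# cap top outline: expected vs observed bbox
b=((h[...,0]>100)&(h[...,0]<130)&(h[...,1]>100)); print([st for ce,st in blobs(b,300)])
```

```text
white [256.2 232.1] [5, 5, 43, 35, 1177] [ 0.5019 -0.0791  0.196 ] expect .504 -.0772
disc [301.7 214.8] [272, 199, 53, 41, 1152] [ 0.6432 -0.0825  0.04  ]
disc [361.1 240.6] [334, 216, 55, 50, 2121] [ 0.6328 -0.1629  0.04  ]
disc [176.3 315.8] [170, 292, 15, 49, 387] [ 0.4674 -0.004   0.04  ]
disc [336.  316.2] [328, 292, 15, 49, 369] [ 0.5302 -0.1567  0.04  ]
disc [300.8 356.8] [144, 340, 279, 27, 2129] [ 0.4774 -0.136   0.04  ]
(0.6376, -0.1624) best shift (np.int64(2033), np.float64(-0.003000000000000006), np.float64(-0.001))
(0.634, -0.0772) best shift (np.int64(179), np.float64(0.009999999999999983), np.float64(-0.004))
[[142, 108, 37, 41, 988], [207, 120, 39, 45, 1229], [221, 206, 71, 80, 3231]]
```

```bash
cat >> h.py <<'E'
def place(base,psi,th=58):
    t,r=tcp(base,th,psi); _,z=att(th,psi); a=np.array([z[0],z[1],0])/np.hypot(z[0],z[1])
    robot.servo_line(t+[-.13,0,.014],feed=.12)
    print("bump",robot.servo_line(t+[0,0,.014],feed=.08,contact_N=8))
    robot.pause(.2)
    robot.servo_line(t+[0,0,.003],feed=.03)
    print("down",robot.servo_line(t-[0,0,.004],feed=.01,contact_N=2.5))
    s=robot.state(); print(s["tool_pos"]-t,s["ft_force"])
    robot.ungrasp(); robot.pause(.2); print(robot.state()["ft_force"])
    print("bump",robot.servo_line(s["tool_pos"]-.15*a+[0,0,.005],feed=.12,contact_N=8)); print(robot.state()["time_s"])
E
python3 - <<'E'
from h import *
place([.633,-.0772,.04],22.6)
s=robot.state(); robot.servo_line(s["tool_pos"]+[0,0,.10],feed=.2)
t,r=tcp([.4425,.318,0],58,40)
robot.move_pose(t+[0,0,.09],r); robot.pause(.2)
im,k=wlook("a1")
im=robot.get_image("top"); cv2.imwrite("pics/t2.png",cv2.resize(im[110:270,110:420],None,fx=2.5,fy=2.5,interpolation=cv2.INTER_CUBIC))
h=cv2.cvtColor(im,cv2.COLOR_BGR2HSV); kt=robot.get_calibration("top")
for ce,st in blobs((h[...,0]>100)&(h[...,0]<130)&(h[...,1]>100),20): print(ce.round(1),st,on_z(kt,ce,.14).round(4))
print(robot.state()["time_s"])
E
```

```text
bump False
down True
[ 2.92344676e-04 -2.33330484e-04 -9.18815386e-05] [-0.88310192 -0.65935927  3.19547333]
[-0.18683054  0.19162003  0.33942991]
bump False
14.2417
[212.2 166.8] [207, 161, 11, 12, 73] [0.6273 0.0924 0.14  ]
[234.6 167.8] [230, 162, 11, 12, 69] [0.6296 0.0085 0.14  ]
[257.6 168.6] [253, 163, 10, 12, 66] [ 0.6326 -0.0771  0.14  ]
[147.8 212.8] [142, 207, 12, 12, 73] [0.4365 0.3104 0.14  ]
16.8667
```

```bash
python3 -c "
import cv2,numpy as np
a=cv2.imread('pics/t2.png')[:300,:600];b=cv2.imread('pics/a1.png')
b=cv2.resize(b,(400,300)); a=cv2.resize(a[:,150:550],(400,300)); cv2.imwrite('pics/m2.png',np.hstack([a,b]))"
```

```text
(no output)
```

View pics/m2.png

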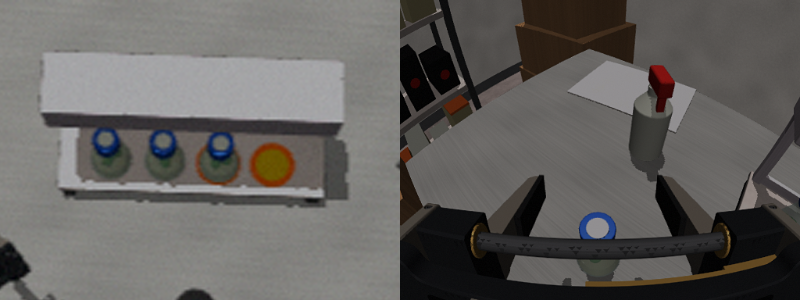

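The right-hand placed flask is in line with the row, measured at (.6326,-.0771) and straight on the row line, with one disc left at crop (272,163). In the wrist view, flask A's cap lies between the fingers. I'll pick it and place it.

Run:
```python
from h import *
pick([.4425,.3185,0],40)
# lift clear of the jar and swing in front of the rack
t,r=tcp([.636,-.1622,.04],58,22.6)
robot.move_pose(t+[-.14,0,.05],r); robot.pause(.2)
im,k=wlook("d2"); print(robot.state()["grip_width"],robot.state()["time_s"])
h=cv2.cvtColor(im,cv2.COLOR_BGR2HSV)
for ce,st in blobs(((h[...,1]<60)&(h[...,2]>130))[205:260,225:287],200): c=ce+[225,205];print("white",c.round(1),st,w_on_z(k,c,.206).round(4),t+[-.14,0,.05])
```

```text
touched False
grip 0.039478189904243115 24.937690794467926 [-8.39606381e-05  6.64641233e-05 -3.59128330e-05]
lift 0.03945416734585517 [ 0.26731824 -0.4511859  -1.53947753] 19.65
0.03942340106223002 21.65
white [256.7 231.2] [11, 9, 42, 35, 1172] [ 0.4946 -0.1624  0.206 ] [ 0.48660488 -0.16611081  0.19635903]
```

View pics/d2.png

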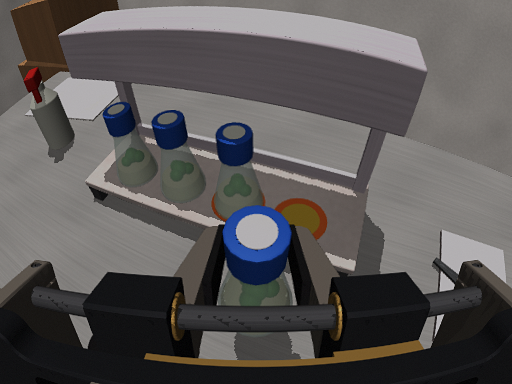

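Flask A is held the same way, with its cap at (257,231). The last disc is clear at (300,220).

Run:
```python
from h import *
place([.635,-.1622,.04],22.6)
s=robot.state(); robot.servo_line(s["tool_pos"]+[0,0,.10],feed=.2)
robot.move_pose([.35,-.10,.32],att(35,0)[0]); robot.pause(.2)
im,k=wlook("e1")
im=robot.get_image("top"); h=cv2.cvtColor(im,cv2.COLOR_BGR2HSV); kt=robot.get_calibration("top")
for ce,st in blobs((h[...,0]>100)&(h[...,0]<130)&(h[...,1]>100),20): print(ce.round(1),st,on_z(kt,ce,.14).round(4))
cv2.imwrite("pics/t3.png",cv2.resize(im[110:270,110:420],None,fx=2.5,fy=2.5,interpolation=cv2.INTER_CUBIC))
print(robot.state()["time_s"])
```

```text
bump False
down True
[ 2.10539906e-04  6.28051066e-05 -1.09356046e-04] [-0.26767401  0.79066783  3.44132434]
[ 0.07024731 -1.0871925   0.05485067]
bump False
27.5333Traceback (most recent call last):
  File "<stdin>", line 4, in <module>
workcell.Unreachable: the arm cannot take that pose within its joint ranges
```

Run:
```python
from h import *
robot.move_pose([.45,-.10,.30],att(35,0)[0]); robot.pause(.2)
im,k=wlook("e1")
im=robot.get_image("top"); h=cv2.cvtColor(im,cv2.COLOR_BGR2HSV); kt=robot.get_calibration("top")
for ce,st in blobs((h[...,0]>100)&(h[...,0]<130)&(h[...,1]>100),20): print(ce.round(1),st,on_z(kt,ce,.14).round(4))
print(robot.state()["time_s"])
```

```text
[212.1 166.7] [207, 161, 11, 12, 72] [0.6274 0.0927 0.14  ]
[234.7 167.7] [230, 162, 11, 12, 72] [0.6297 0.0082 0.14  ]
[257.6 168.5] [253, 163, 10, 11, 65] [ 0.6329 -0.0771  0.14  ]
[279.9 169.6] [275, 164, 11, 12, 68] [ 0.6347 -0.1604  0.14  ]
29.5167
```

View pics/e1.png

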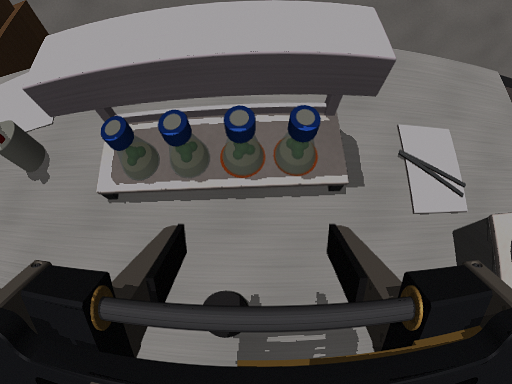

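All four flasks stand upright in one line, with the orange rims showing evenly at (242,170) and (296,168). The spacing is 83–85 mm.

```bash
python3 -c "
from workcell import robot
print(robot.hand_in())"
```

```text
the job is handed in; nothing more can be done
None
```

Both flasks are on the empty places, upright and in line with the row to within about 2 mm by the top camera, and the job was handed in at about 30 s on the robot's clock.

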